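# Shut up the sketch box

### The job

Shut the wooden sketch box where it stands: with your fingertips push its drawer fully home and push its lid over and down until it lies closed on the case. Work gently and only by pushing: grip and lift nothing, do not slam the lid or the drawer, do not shove the box along the table, and leave the things around it alone.

Things in the scene. Friction and masses are not known exactly. Their poses are not given: they have to be found in the camera images.
- case: Light-wood sketch box, loose on rubber feet (3.5 kg in all; slides if pushed over about 15 N). 220 mm deep (x), 300 wide (y), 75 high without lid, 93 lid shut. Origin: centre of its footprint on the table. Front with drawer faces its -x; lid hinge along y at the rear (+x) upper edge; z up. Under the lid an open tray of tubes and pencils, all below the rim.
- drawer_knob (a point): Centre of the flat front of the drawer's brass knob (22 mm across, 16 mm proud), 30 mm above the table; moves with the drawer. Drawer front: flat wood, 276 mm wide, 11 to 49 mm above the table. Shut, it is flush with the case's front and the knob's front is 126 mm from the case's centre. Axes as the case's.
- drawer (a joint): How far the drawer is out, in m: 0 is fully home against its stop, 0.12 fully out. It slides along the case's x (out is -x), stays where it is left and takes about 2 N to push.
- case_hinge (a point): Middle of the lid's hinge line, at the case's rear upper edge: 110 mm behind the case's centre (its +x), 75 mm above the table. Axes as the case's.
- lid_outer (a point): Point on the lid's outer face (upper face when shut), on its middle line, 170 mm from the hinge; moves with the lid. Lid: shallow wooden tray, 220 mm from hinge to free edge, 300 wide, 18 thick; outer face 18 mm above the hinge line when shut. Own y along the hinge, -x from hinge to free edge, z out of the outer face.
- lid (a joint): Opening angle of the lid in rad: 0 is shut, lying on the case; 1.57 is standing upright at the rear; 1.66 is the stop. Stiff friction stays hold it at any angle; pushing it shut near its free edge takes about 3 N when upright, 1 N when nearly shut.
- ink_jar: Bystander: glass ink jar with black cap, 58 mm across, 62 mm high. Origin: centre of its underside.
- lino_block: Bystander: lino printing block lying flat behind the box, 75 x 110 x 22 mm. Origin: centre of its underside.
- tin: Bystander: flat metal tin, 62 x 92 x 24 mm. Origin: centre of its underside.
- brush_pot: Bystander: white pot of brushes, 76 mm across and 110 mm high, brushes up to about 225 mm. Origin: centre of its underside.

How it is judged:
By the outcome, as a careful person would: the job done as asked, in the order asked, and still so for the second after the job is handed in, with the robot touching nothing.
It also fails if it takes over 58 s, if anything falls off the work surface, if the arm or the gripper's body presses on something with over 40 N, if the wrist force passes 120 N, or if a joint passes its speed limit or range.

### The arm

A 7-joint arm with a two-finger parallel gripper is mounted at the origin on the work surface. World frame = base frame: x ahead of the robot, y to its left, z up, the work surface at z = 0. Lengths are in mm, angles in rad, forces in N, time in s.
With the tool pointing down it reaches from about 400 to 875 mm from the base axis. Payload 4.4 kg.
Tool frame: the origin (TCP) lies at the very end of the fingers, on their centre line; the grasp point (between the pads) lies 19 mm behind it; z points along the fingers, y is the line along which they close (so a half turn about z gives the same grasp; the last joint's range is limited). The gripper opens to 85 mm and grips with 20 to 120 N. Pads are 22 mm wide; open, the fingers measure 114 mm over their backs; the gripper's body (76 mm by 85 mm) begins 54 mm behind the grasp point. The pads swing forward as they close: fully open they stand 13 mm farther back than shut.
Start: joints at [-0.066, 0.628, 0.038, 1.517, -0.027, 0.996, -0.02], TCP at [650.014, 0.027, 231.313] pointing down, gripper open.
Joint ranges: [-3.06, 3.06], [-0.37, 2.12], [-1.25, 1.32], [0.18, 2.47], [-1.1, 4.24], [0.23, 1.98], [-2.94, 2.94]. Speed limits (rad/s): [2.57, 2.57, 3.14, 3.14, 3.14, 3.14, 3.14].

### API

Orientations are given as [roll, pitch, yaw] about the fixed x, y, z axes, in that order (R = Rz(yaw) Ry(pitch) Rx(roll)).
In Python, from cell import sensors, get_image, camera_params, order gives the robot as it stands.
- The arm moves only by the shell command python3 -m inch 'ROWS' [OPENING]. ROWS is JSON, a list that holds one entry, the list of rows, each a list of 4 numbers: the shift along the tool's x, y, z in cm, then the turn about the tool's z in degrees. A call has 1 to 8 rows; each row is the pose to reach, as a shift and turn from the pose commanded when the call began, along the tool's axes at that moment; what a row does not reach only later rows make up. A row lasts 1/12 s, in which the tool goes at most 41.7 mm and 7.16 degrees, less where a joint would pass 70% of its speed; a pose out of reach is approached as far as the arm can. A call with a gripper value outside its range is refused whole. OPENING is the finger opening in cm, from 0 to 8.54, set as the call begins (- or left out, the last holds). The fingers move at their own pace and stop on an object; the grip force is fixed at half the most. Time passes only in rows, so rows that repeat a pose let the fingers close. It gives the time, the measured TCP pose, the force, the opening and the grip force at its end, in the units of the state.
- sensors.read_state(): the state, without advancing time (a new reading comes with each control period).
- get_image(name): name is "scene" or "side" or "wrist"; returns the picture (480x640x3 uint8, blue, green, red); there is no depth.
- camera_params(name): a dict with "mtx" (3x3 intrinsics, pixels), "rvec" (rotation vector, rad) and "tvec" (3), from world to camera coordinates, as OpenCV has them. Camera axes: x right, y down, z forward; pixel columns grow to the right and rows downward; lengths in mm; the calibration is good to about 2 mm. A picture is of the moment at which its call begins: read the wrist's pose just before it. camera_params takes no time and is no camera call; for the wrist camera it gives the pose at the moment of the call.
- order.finish_job(): hands the job in; it is judged then, once.
The state is a dict: "clock": time; "qpos": joint angles; "qd": joint speeds; "tau": joint torques, N m; "eef_pos": TCP position; "tool_rot": TCP orientation; "force": force on the tool from outside, world axes, zero at the start; "torque": the same for the moment, N m; "width": finger opening in mm; "gripper_force": force on a finger pad.
Only numpy, scipy, OpenCV 4.12 (cv2) and the standard library are available. Lean on these libraries where they do the work, as an engineer would, in place of code of your own. Each camera call takes 0.05 s, during which the arm holds its last target. There are 200 camera calls.

## Working session

There is one attempt and no reset: what is moved stays moved. The work goes in short steps, Python scripts to look and compute and a shell command to move; the robot and the scene stay as the last step left them, time stands still between calls to the robot, and variables do not carry over. Pictures are saved under pics/ and viewed, at most 10 in all, crops included, and the job is handed in when it is done.

```bash
mkdir -p pics; ls
python3 - <<'E'
from cell import sensors,get_image,camera_params
import cv2
for n in("scene","side"):
    cv2.imwrite(f"pics/{n}0.png",get_image(n)); print(n,camera_params(n))
s=sensors.read_state();print(s['clock'],s['eef_pos'],s['tool_rot'],s['force'])
E
```

```text
pics
scene {'mtx': array([[614.06255143,   0.        , 314.22431094],
       [  0.        , 614.06255143, 228.44012068],
       [  0.        ,   0.        ,   1.        ]]), 'rvec': array([ 2.12351974,  1.58731054, -0.48531997]), 'tvec': array([-238.67471231, -399.85817548, 1761.43304314])}
side {'mtx': array([[583.95991798,   0.        , 312.48691217],
       [  0.        , 583.95991798, 233.08363731],
       [  0.        ,   0.        ,   1.        ]]), 'rvec': array([ 0.81361144, -2.58973852,  1.10018768]), 'tvec': array([ 518.85963404,  250.10893676, 1022.3774794 ])}
0.1 [6.49450823e+02 2.70287177e-02 2.30476672e+02] [-3.13988396e+00  1.72476262e-05  1.57080887e+00] [-0.21946756 -0.06499444  0.11420817]
```

View pics/scene0.png

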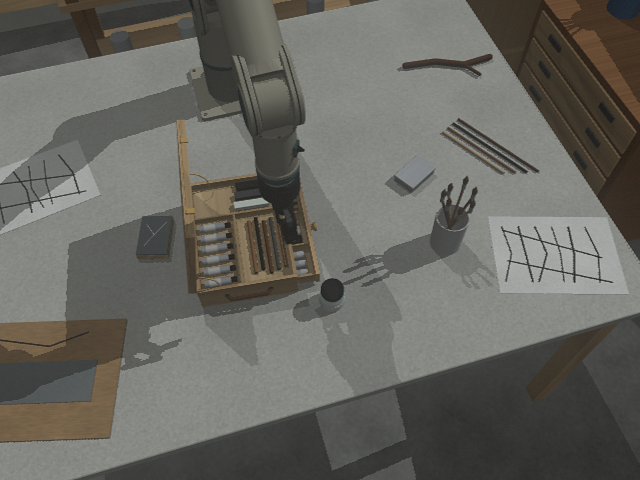

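View pics/side0.png

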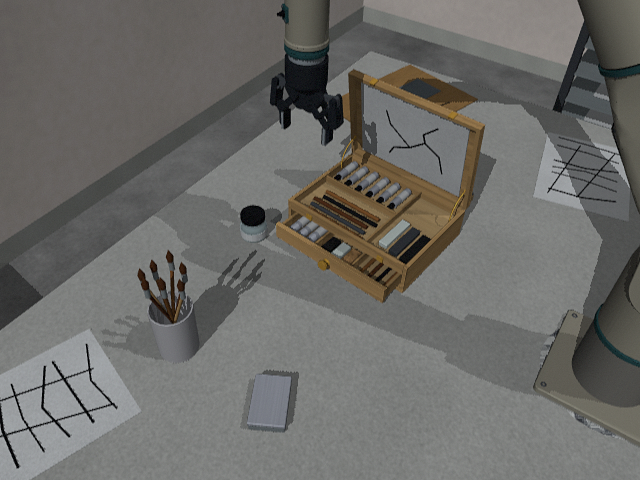

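The side view shows the box with its lid up (free edge from (350,72) to (483,125)) and its drawer open towards the camera (knob at (323,265)). The jar is at (253,222), near the drawer's far end. I'll enlarge the crops.

Run:
```python
import cv2
a=cv2.imread('pics/side0.png')[60:310,225:495]
cv2.imwrite('pics/side0c.png',cv2.resize(a,None,fx=2.4,fy=2.4,interpolation=2))
a=cv2.imread('pics/scene0.png')[110:320,130:360]
cv2.imwrite('pics/scene0c.png',cv2.resize(a,None,fx=2.8,fy=2.8,interpolation=2))
```

```text
(no output)
```

View pics/side0c.png

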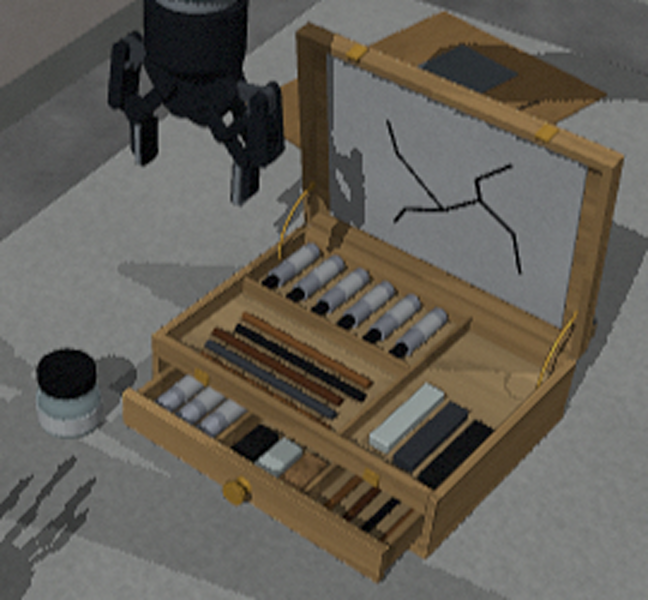

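View pics/scene0c.png

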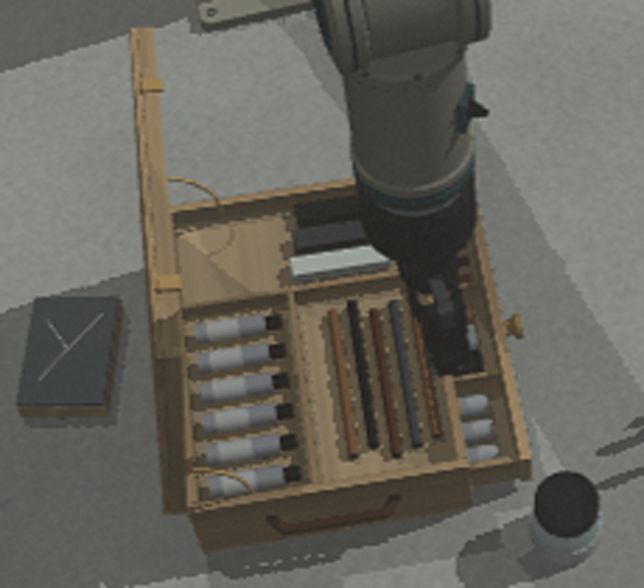

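```bash
cat > h.py <<'E'
import numpy as np,cv2
from cell import camera_params
P={n:camera_params(n) for n in("scene","side")}
def proj(n,w):
    p=P[n];return cv2.projectPoints(np.float64(w).reshape(-1,3),p['rvec'],p['tvec'],p['mtx'],None)[0].reshape(-1,2)
def c2w(q,c):
    c=np.atleast_2d(np.float64(c));s,k=np.sin(q[2]),np.cos(q[2])
    return np.c_[q[0]+k*c[:,0]-s*c[:,1],q[1]+s*c[:,0]+k*c[:,1],c[:,2]]
def lid(th,r,y,h):  # r from hinge, h toward outer
    s,k=np.sin(th),np.cos(th); return [110-r*k+h*s,y,75+r*s+h*k]
def ray(n,uv,z):
    p=P[n];R=cv2.Rodrigues(p['rvec'])[0];d=R.T@np.linalg.inv(p['mtx'])@[*uv,1];o=-R.T@p['tvec'].ravel();return o+d*(z-o[2])/d[2]
E
python3 - <<'E'
from h import *
from scipy.optimize import least_squares
S=lambda u,v:(225+u/2.4,60+v/2.4); C=lambda u,v:(130+u/2.8,110+v/2.8)
def pts(q):
    d,t=q[3],q[4]; f=-110-d
    return [('side',S(155,347),[-110,150,75]),('side',S(430,494),[-110,-150,75]),('side',S(235,490),[f-16,0,30]),
    ('side',S(124,395),[f,138,49]),('side',S(385,549),[f,-138,49]),('side',S(383,580),[f,-138,11]),
    ('side',S(298,30),lid(t,220,150,0)),('side',S(614,168),lid(t,220,-150,0)),('side',S(622,155),lid(t,220,-150,18)),
    ('scene',C(516,327),[f-16,0,30]),('scene',C(531,474),[f,138,49]),('scene',C(133,30),lid(t,220,-150,18)),('scene',C(155,28),lid(t,220,-150,0)),
    ('scene',C(157,358),lid(t,220,150,18)),('scene',C(182,355),lid(t,220,150,0))]
def res(q): return np.concatenate([(proj(n,c2w(q,c))[0]-uv) for n,uv,c in pts(q)])
r=least_squares(res,[600,-50,-1.4,50,1.57],x_scale=[10,10,.1,10,.1],loss='soft_l1')
print(r.x);print(np.round(res(r.x).reshape(-1,2),1))
q=r.x
for n,c in(('knob',[-126-q[3],0,30]),('hinge',[110,0,75]),('lidouter',lid(q[4],170,0,18)),('free+',lid(q[4],220,150,0)),('free-',lid(q[4],220,-150,0)),('drawer+',[-110-q[3],138,49])):print(n,c2w(q,c)[0].round(1))
print('jar',ray('scene',C(567,500),62),ray('side',S(66,372),62))
print('jar in case', (lambda w:[np.cos(q[2])*(w[0]-q[0])+np.sin(q[2])*(w[1]-q[1]),-np.sin(q[2])*(w[0]-q[0])+np.cos(q[2])*(w[1]-q[1])])(ray('side',S(66,372),62)))
E
```

```text
[522.10666189 -80.7470278   -1.67783792  49.35704441   1.40087974]
[[-0.9 -6.6]
 [ 3.2  2.2]
 [-0.1  0.2]
 [ 0.5 -3. ]
 [-0.1  0.1]
 [-1.4  0.1]
 [-0.6  0.1]
 [-0.1 -0.4]
 [ 1.8 -0.6]
 [ 0.5  0.2]
 [-1.2 -5. ]
 [-0.4 -0.6]
 [ 0.4 -0.1]
 [-0.1  0.3]
 [ 0.8  0.8]]
knob [540.8  93.6  30. ]
hinge [ 510.4 -190.1   75. ]
lidouter [ 511.5 -179.2  245.6]
free+ [ 663.5 -169.2  291.8]
free- [ 365.2 -137.1  291.8]
drawer+ [676.3  63.   49. ]
jar [725.85240936  80.47389024  62.        ] [721.093283   87.6916075  62.       ]
jar in case [np.float64(-188.73377239477804), np.float64(179.85219598473896)]
```

```bash
cat > fit.py <<'E'
from h import *
from scipy.optimize import least_squares
S=lambda u,v:(225+u/2.4,60+v/2.4); C=lambda u,v:(130+u/2.8,110+v/2.8)
def pts(q):
    d,t=q[3],q[4]; f=-110-d
    return [('side',S(155,347),[-110,150,75]),('side',S(430,494),[-110,-150,75]),('side',S(235,490),[f-16,0,30]),
    ('side',S(124,395),[f,138,49]),('side',S(385,549),[f,-138,49]),('side',S(383,580),[f,-138,11]),
    ('side',S(298,30),lid(t,220,150,0)),('side',S(614,168),lid(t,220,-150,0)),('side',S(622,155),lid(t,220,-150,18)),
    ('scene',C(516,327),[f-16,0,30]),('scene',C(531,474),[f,138,49]),('scene',C(133,30),lid(t,220,-150,18)),('scene',C(155,28),lid(t,220,-150,0)),
    ('scene',C(165,512),lid(t,220,150,18)),('scene',C(188,512),lid(t,220,150,0))]
def res(q): return np.concatenate([(proj(n,c2w(q,c))[0]-uv) for n,uv,c in pts(q)])
r=least_squares(res,[600,-50,-1.4,50,1.57],x_scale=[10,10,.1,10,.1],loss='soft_l1')
print(r.x);print(np.round(res(r.x).reshape(-1,2),1))
q=r.x
for n,c in(('knob',[-126-q[3],0,30]),('hinge',[110,0,75]),('lidouter',lid(q[4],170,0,18)),('free+',lid(q[4],220,150,0)),('free-',lid(q[4],220,-150,0)),('drawer+',[-110-q[3],138,49]),('drawer-',[-110-q[3],-138,49]),('case',[0,0,0])):print(n,c2w(q,c)[0].round(1))
jw=ray('side',S(66,372),62)
print('jar',ray('scene',C(567,500),62),jw)
print('jar in case', (lambda w:[np.cos(q[2])*(w[0]-q[0])+np.sin(q[2])*(w[1]-q[1]),-np.sin(q[2])*(w[0]-q[0])+np.cos(q[2])*(w[1]-q[1])])(jw))
E
python3 fit.py
```

```text
[523.35690927 -82.60907956  -1.66876534  51.29084983   1.38664201]
[[ -0.9  -6.8]
 [  3.9   1.2]
 [ -0.1   0.3]
 [ -0.   -2.7]
 [  0.2  -0.2]
 [ -1.1  -0.2]
 [ -2.3   0.5]
 [ -1.2  -0.6]
 [  0.6  -0.9]
 [  0.6   0.1]
 [ -0.5  -5.1]
 [ -0.3   0.2]
 [  0.5   0.8]
 [ -1.3 -53.8]
 [  0.3 -54.5]]
knob [540.7  93.8  30. ]
hinge [ 512.6 -192.1   75. ]
lidouter [ 513.9 -178.7  245.4]
free+ [ 665.8 -166.7  291.3]
free- [ 367.3 -137.3  291.3]
drawer+ [676.5  64.4  49. ]
drawer- [401.8  91.4  49. ]
case [523.4 -82.6   0. ]
jar [725.85240936  80.47389024  62.        ] [721.093283   87.6916075  62.       ]
jar in case [np.float64(-188.82513750021093), np.float64(180.13068856060917)]
```

The fit puts the case at (522,-81) with yaw -1.678, the drawer about 49 mm out and the lid at about 1.40 rad. All of these agree with the given sizes, and the worst residuals come from misread corners. Next I move to a point in front of the knob with the fingers closed.

```bash
python3 -m inch '[[[2.7,-2.1,0,2],[5.4,-4.2,0,4],[8,-6.3,0,6],[10.7,-8.4,1,6],[13.3,-10.5,3,6],[13.3,-10.5,6,6],[13.3,-10.5,9,6],[13.3,-10.5,12,6]]]' 0; python3 -m inch '[[[0,0,2.5,0],[0,0,5,0],[0,0,7.5,0],[0,0,8.9,0],[0,0,8.9,0]]]'
python3 - <<'E'
from cell import get_image
import cv2
a=get_image("side")[60:360,200:520]
cv2.imwrite('pics/side1.png',cv2.resize(a,None,fx=2,fy=2,interpolation=2))
E
```

```text
clock: 0.77
eef_pos: [544.6, 134.0, 110.4]
tool_rot: [3.141, -0.0, 1.468]
force: [-0.3, 0.5, 0.8]
width: -0.1
gripper_force: 0.0
clock: 1.18
eef_pos: [542.4, 132.4, 19.0]
tool_rot: [-3.135, 0.002, 1.466]
force: [-1.0, -0.5, 0.0]
width: -0.4
gripper_force: 0.0
```

View pics/side1.png

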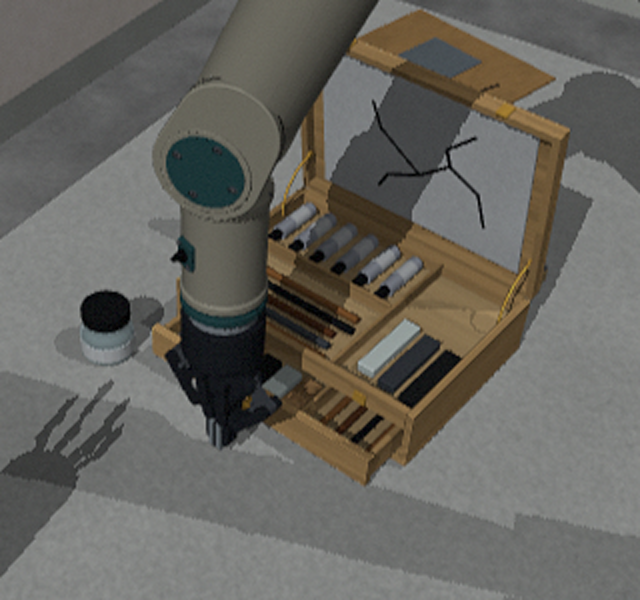

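The fingers stand in front of the hidden knob at about (217,440), clear of the drawer and the jar at (105,325). Now I push gently along -tool x.

```bash
python3 -m inch '[[[-0.8,0,0,0],[-1.6,0,0,0],[-2.2,0,0,0],[-2.5,0,0,0],[-2.8,0,0,0],[-3.1,0,0,0],[-3.4,0,0,0],[-3.7,0,0,0]]]'; python3 -m inch '[[[-0.4,0,0,0],[-0.8,0,0,0],[-1.2,0,0,0],[-1.6,0,0,0],[-2,0,0,0],[-2.4,0,0,0],[-2.8,0,0,0],[-2.9,0,0,0]]]'
```

```text
clock: 1.9
eef_pos: [541.6, 96.5, 22.6]
tool_rot: [3.141, -0.001, 1.467]
force: [-0.0, 0.9, 0.9]
width: -0.2
gripper_force: 0.8
clock: 2.57
eef_pos: [537.9, 66.2, 22.2]
tool_rot: [-3.141, 0.001, 1.465]
force: [0.5, 1.7, 0.2]
width: 0.2
gripper_force: 0.7
```

```bash
python3 -m inch '[[[-0.15,0,0,0],[-0.3,0,0,0],[-0.45,0,0,0],[-0.6,0,0,0],[-0.7,0,0,0],[-0.7,0,0,0]]]'; python3 -m inch '[[[-0.1,0,0,0],[-0.2,0,0,0],[-0.2,0,0,0]]]'
```

```text
clock: 3.07
eef_pos: [537.2, 60.1, 22.3]
tool_rot: [-3.141, 0.0, 1.466]
force: [0.6, 1.2, -0.8]
width: 0.1
gripper_force: 0.3
clock: 3.32
eef_pos: [536.9, 58.2, 22.3]
tool_rot: [-3.141, 0.0, 1.466]
force: [0.0, -0.2, 0.2]
width: -0.1
gripper_force: 0.4
```

```bash
python3 -m inch '[[[-0.1,0,0,0],[-0.1,0,0,0]]]';python3 -m inch '[[[-0.1,0,0,0],[-0.1,0,0,0]]]'
```

```text
clock: 3.48
eef_pos: [536.9, 57.3, 22.3]
tool_rot: [-3.141, 0.0, 1.466]
force: [-0.0, 1.1, 0.3]
width: 0.2
gripper_force: 0.5
clock: 3.65
eef_pos: [536.7, 56.3, 22.3]
tool_rot: [-3.141, 0.0, 1.466]
force: [0.7, 0.4, -1.2]
width: -0.1
gripper_force: 0.5
```

```bash
python3 -m inch '[[[-0.1,0,0,0],[-0.1,0,0,0]]]'|grep -E "pos|force:";python3 -m inch '[[[-0.1,0,0,0],[-0.1,0,0,0]]]'|grep -E "pos|force:"
```

```text
eef_pos: [536.6, 55.4, 22.3]
force: [0.4, 0.9, -0.2]
gripper_force: 0.8
eef_pos: [536.7, 55.4, 22.3]
force: [0.5, 4.5, -1.1]
gripper_force: 2.1
```

```bash
python3 -m inch '[[[-0.1,0,0,0],[-0.1,0,0,0]]]'|grep -E "pos|force:"
```

```text
eef_pos: [536.6, 55.4, 22.3]
force: [0.3, 7.4, -0.4]
gripper_force: 3.2
```

The stop was met at y = 55.4, exactly where predicted, so the drawer is home and the pose estimate is good. I back off, rise, and cross over the lid to its rear.

```bash
python3 -m inch '[[[1,0,0,0],[3,0,0,0],[4,0,-2,0],[4,0,-6,0],[4,0,-10,0],[4,0,-14,0],[4,0,-18,0],[4,0,-22,0]]]'|grep -E "pos|force:"; python3 -m inch '[[[0,0,-4,0],[0,0,-8,0],[0,0,-10.5,0],[0,0,-10.5,0]]]'|grep -E "pos|force:|rot"
```

```text
eef_pos: [540.3, 92.4, 244.5]
force: [0.5, -0.3, 0.8]
gripper_force: 0.0
eef_pos: [543.8, 93.0, 353.6]
tool_rot: [3.13, -0.003, 1.465]
force: [-0.1, 1.6, 0.1]
gripper_force: 0.0
```

```bash
python3 -m inch '[[[-4,0,0,0],[-8,0,0,0],[-12,0,0,0],[-16,0,0,0],[-20,0,0,0],[-24,0,0,0],[-28,0,0,0],[-32,0,0,0]]]'|grep -E "clock|pos|force:"; python3 -m inch '[[[-0.5,0,0,0],[-0.5,0,0,0],[-0.5,0,0,0]]]'|grep -E "pos|force:|rot"
python3 - <<'E'
from cell import get_image
import cv2
a=get_image("side")[0:310,200:520];b=get_image("scene")[60:340,110:370]
a=cv2.resize(a,(400,388));b=cv2.resize(b,(400,431))
import numpy as np
c=np.zeros((431,800,3),np.uint8);c[:388,:400]=a;c[:,400:]=b
cv2.imwrite('pics/b2.png',c)
E
```

```text
clock: 5.82
eef_pos: [505.9, -227.2, 346.6]
force: [1.2, -0.6, 1.0]
gripper_force: 0.0
eef_pos: [506.3, -229.7, 346.5]
tool_rot: [-3.14, -0.001, 1.465]
force: [-0.4, 0.1, -0.7]
gripper_force: 0.0
```

View pics/b2.png

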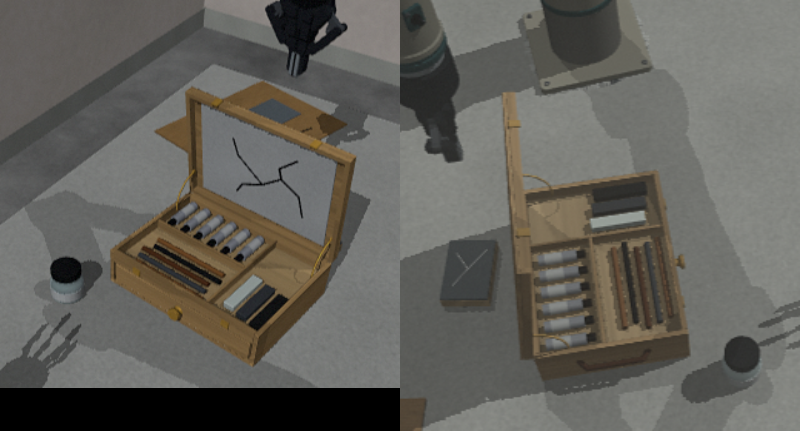

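The drawer is flush (knob at (175,313) on the left). The fingers are behind the lid, clear of it and of the lino block. I work out the arc in tool units.

Run:
```python
from h import *
from cell import sensors
s=sensors.read_state();w=s['eef_pos'];q=[522.1,-80.7,-1.678]
d=np.array(w[:2])-q[:2];cx=np.cos(q[2])*d[0]+np.sin(q[2])*d[1];cy=-np.sin(q[2])*d[0]+np.cos(q[2])*d[1]
print('now case',cx,cy,w[2])
for t in np.r_[1.4:-0.01:-0.07]:
    p=lid(t,172,0,18);print(round(t,2),'tool x %.2f z %.2f (cm from now)'%((cx-p[0]-11)/10,(w[2]-p[2])/10), 'TCP case x %.1f z %.1f'%(p[0]+11,p[2]))
```

```text
now case 148.06245452192076 0.8433667057895438 346.8443682554537
1.4 tool x 3.86 z 9.93 (cm from now) TCP case x 109.5 z 247.6
1.33 tool x 5.06 z 10.05 (cm from now) TCP case x 97.5 z 246.3
1.26 tool x 6.25 z 10.26 (cm from now) TCP case x 85.5 z 244.3
1.19 tool x 7.43 z 10.55 (cm from now) TCP case x 73.8 z 241.4
1.12 tool x 8.58 z 10.92 (cm from now) TCP case x 62.3 z 237.7
1.05 tool x 9.70 z 11.37 (cm from now) TCP case x 51.0 z 233.2
0.98 tool x 10.79 z 11.90 (cm from now) TCP case x 40.1 z 227.9
0.91 tool x 11.84 z 12.50 (cm from now) TCP case x 29.6 z 221.8
0.84 tool x 12.85 z 13.18 (cm from now) TCP case x 19.6 z 215.1
0.77 tool x 13.80 z 13.92 (cm from now) TCP case x 10.0 z 207.7
0.7 tool x 14.70 z 14.73 (cm from now) TCP case x 1.0 z 199.6
0.63 tool x 15.54 z 15.60 (cm from now) TCP case x -7.4 z 190.9
0.56 tool x 16.32 z 16.52 (cm from now) TCP case x -15.2 z 181.6
0.49 tool x 17.04 z 17.50 (cm from now) TCP case x -22.3 z 171.8
0.42 tool x 17.68 z 18.53 (cm from now) TCP case x -28.7 z 161.6
0.35 tool x 18.25 z 19.60 (cm from now) TCP case x -34.4 z 150.9
0.28 tool x 18.74 z 20.70 (cm from now) TCP case x -39.3 z 139.8
0.21 tool x 19.15 z 21.84 (cm from now) TCP case x -43.5 z 128.5
0.14 tool x 19.49 z 23.00 (cm from now) TCP case x -46.8 z 116.8
0.07 tool x 19.74 z 24.19 (cm from now) TCP case x -49.3 z 105.0
-0.0 tool x 19.91 z 25.38 (cm from now) TCP case x -51.0 z 93.0
```

```bash
python3 -m inch '[[[0,0,3.5,0],[0,0,7,0],[0,0,9.9,0],[1,0,9.9,0],[2,0,9.9,0],[2.7,0,9.9,0],[3.2,0,9.9,0],[3.6,0,9.9,0]]]'|grep -E "clock|pos|force:"; python3 -m inch '[[[0.4,0,0,0],[0.8,0,0,0],[1.2,0,0.1,0],[1.6,0,0.1,0],[2,0,0.2,0],[2,0,0.2,0]]]'|grep -E "pos|force:|rot"
```

```text
clock: 6.83
eef_pos: [512.1, -193.0, 250.3]
force: [0.3, -0.1, 0.0]
gripper_force: 0.0
eef_pos: [513.0, -173.3, 246.3]
tool_rot: [3.141, -0.001, 1.467]
force: [0.6, 0.4, 0.8]
gripper_force: 0.6
```

```bash
python3 -m inch '[[[0.4,0,0.1,0],[0.8,0,0.2,0],[1.2,0,0.3,0]]]'|grep -E "pos|force:|rot"
python3 - <<'E'
from cell import get_image
import cv2
a=get_image("side")[0:310,200:520];b=get_image("scene")[60:340,110:370]
a=cv2.resize(a,(400,388));b=cv2.resize(b,(400,431))
import numpy as np
c=np.zeros((431,800,3),np.uint8);c[:388,:400]=a;c[:,400:]=b
cv2.imwrite('pics/b3.png',c)
E
```

```text
eef_pos: [513.9, -162.0, 243.2]
tool_rot: [-3.141, -0.0, 1.466]
force: [0.1, -1.7, 2.8]
gripper_force: 1.3
```

View pics/b3.png

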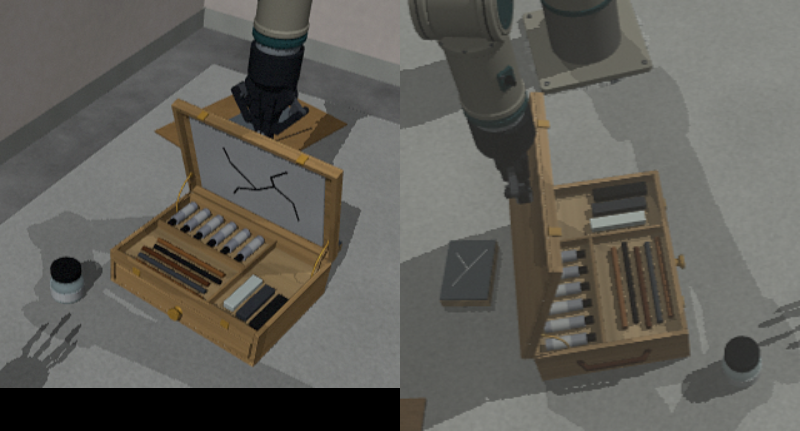

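The lid follows the fingertip: it leans over to about 1.24 rad, and the case has not moved. I continue the arc.

```bash
python3 -m inch '[[[0.4,0,0.1,0],[0.8,0,0.2,0],[1.3,0,0.4,0],[1.9,0,0.6,0],[2.5,0,0.8,0],[3,0,1,0],[3.6,0,1.3,0],[4.1,0,1.5,0]]]'|grep -E "clock|pos|force:"; python3 -m inch '[[[0.5,0,0.3,0],[1.0,0,0.6,0],[1.5,0,0.9,0],[2,0,1.3,0],[2.5,0,1.6,0],[3,0,2,0],[3.4,0,2.4,0],[3.9,0,2.8,0]]]'|grep -E "pos|force:|rot"
```

```text
clock: 8.35
eef_pos: [518.1, -120.6, 227.8]
force: [-0.4, -2.0, 0.5]
gripper_force: 0.9
eef_pos: [522.5, -82.3, 199.9]
tool_rot: [3.141, -0.0, 1.466]
force: [0.1, -2.5, 0.1]
gripper_force: 0.7
```

```bash
python3 -m inch '[[[0.4,0,0.4,0],[0.8,0,0.9,0],[1.2,0,1.3,0],[1.6,0,1.8,0],[2,0,2.3,0],[2.3,0,2.8,0],[2.7,0,3.3,0],[3,0,3.8,0]]]'|grep -E "clock|pos|force:"; python3 -m inch '[[[0.3,0,0.5,0],[0.6,0,1.1,0],[0.8,0,1.6,0],[1.1,0,2.2,0],[1.3,0,2.7,0],[1.5,0,3.2,0],[1.6,0,3.6,0],[1.7,0,4,0]]]'|grep -E "pos|force:|rot"
```

```text
clock: 9.68
eef_pos: [525.5, -52.6, 161.8]
force: [0.9, -0.6, 2.2]
gripper_force: 0.6
eef_pos: [527.2, -35.7, 121.8]
tool_rot: [-3.141, -0.0, 1.466]
force: [-0.1, 0.5, 1.8]
gripper_force: 0.5
```

```bash
python3 -m inch '[[[0.1,0,0.3,0],[0.2,0,0.6,0],[0.2,0,0.9,0],[0.3,0,1.2,0],[0.3,0,1.5,0],[0.4,0,1.8,0],[0.4,0,2,0],[0.4,0,2.2,0]]]'|grep -E "clock|pos|force:"; python3 -m inch '[[[0,0,0.1,0],[0,0,0.2,0],[0,0,0.3,0],[0,0,0.3,0]]]'|grep -E "pos|force:|rot"
```

```text
clock: 11.02
eef_pos: [527.7, -31.9, 100.1]
force: [-0.1, 0.9, 0.3]
gripper_force: 0.4
eef_pos: [527.6, -32.1, 97.2]
tool_rot: [-3.141, 0.0, 1.466]
force: [0.4, -0.4, 0.6]
gripper_force: 0.0
```

```bash
for i in 1; do python3 -m inch '[[[0,0,0.1,0],[0,0,0.2,0],[0,0,0.2,0]]]'|grep -E "pos|force:"; done;  python3 -m inch '[[[0,0,0.1,0],[0,0,0.1,0]]]'|grep -E "pos|force:"
```

```text
eef_pos: [527.7, -32.0, 95.2]
force: [-0.2, 0.3, 0.5]
gripper_force: 0.0
eef_pos: [527.7, -32.1, 94.2]
force: [0.6, -1.2, 0.2]
gripper_force: 0.0
```

```bash
python3 -m inch '[[[0,0,0.1,0],[0,0,0.1,0]]]'|grep -E "pos|force:";  python3 -m inch '[[[0,0,0.1,0],[0,0,0.1,0]]]'|grep -E "pos|force:"
```

```text
eef_pos: [527.6, -32.1, 93.2]
force: [-0.3, 0.5, 0.9]
gripper_force: 0.0
eef_pos: [527.7, -32.1, 93.0]
force: [-2.1, 0.3, 7.1]
gripper_force: 3.9
```

```bash
python3 -m inch '[[[0,0,0.1,0],[0,0,0.1,0]]]'|grep -E "pos|force:"
```

```text
eef_pos: [527.7, -32.1, 92.9]
force: [-3.7, 1.1, 15.6]
gripper_force: 8.3
```

The lid bottomed out at z = 93, its shut height. I lift off and check.

```bash
python3 -m inch '[[[0,0,-0.3,0],[0,0,-1,0],[0,0,-3,0],[0,0,-7,0],[0,0,-11,0],[0,0,-15,0],[0,0,-19,0],[0,0,-19,0]]]'|grep -E "clock|pos|force:"
python3 - <<'E'
from cell import get_image
import cv2
a=get_image("side")[0:310,200:520];b=get_image("scene")[60:340,110:370]
a=cv2.resize(a,(400,388));b=cv2.resize(b,(400,431))
import numpy as np
c=np.zeros((431,800,3),np.uint8);c[:388,:400]=a;c[:,400:]=b
cv2.imwrite('pics/b4.png',c)
E
```

```text
clock: 12.93
eef_pos: [532.1, -32.7, 289.3]
force: [1.0, -0.8, 0.3]
gripper_force: 0.0
```

View pics/b4.png

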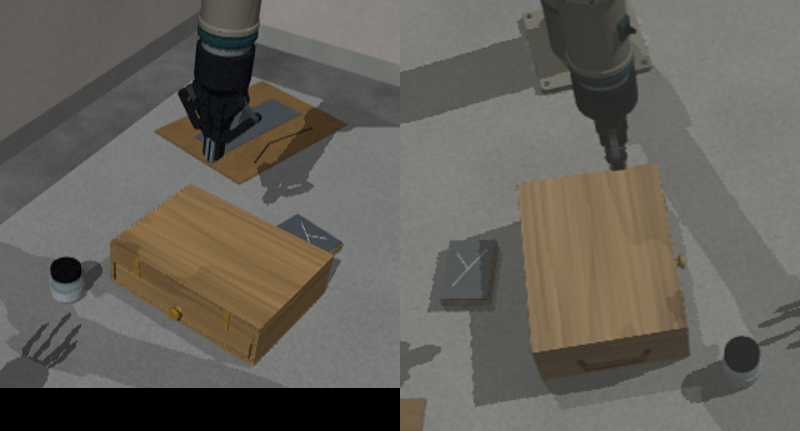

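The lid lies flat on the case, the drawer is flush with the knob still at (175,313), and the box and the things around it have not moved.

```bash
python3 -c "
from cell import order
print(order.finish_job())"
```

```text
the job is handed in; nothing more can be done
None
```

The sketch box is shut and the job handed in at about 13 s: the drawer is fully home, the lid lies closed on the case, and the last pictures show the box and the things around it where they were.

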